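# Set the gib screw of the tissue slicer

### The job

Set the gib on the tissue slicer's carriage: turn the wing thumbscrew clockwise until it has bedded the brass gib strip down and you feel it bottom, firmly but without forcing it, then back it off a quarter of a turn. Then slide the carriage gently along the bed until it is against the stop at the knife guides, leaving the thumbscrew as you set it, and let go; leave the other things on the bench alone.

Things in the scene. Friction and masses are not known exactly. Their poses are not given: they have to be found in the camera images.
- wing (a point): Centre of the thumbscrew's wing, on the spindle axis: an upright flat black wing 42 mm long, 11 thick, 30 tall (15 mm below to 15 mm above this point) on a 22 mm steel hub 10 mm high. x along the wing's length, y through its thickness, z up. Within 60 mm of the axis nothing else rises above the boss, whose top is at first 35 mm below this point. Clockwise from above screws it down, 8 mm a turn.
- pad: Spindle of the thumbscrew with the flat brass pad (10 x 56 mm, long way along the bed) at its foot, under the carriage; origin at the centre of the pad's underside, z up. It sinks and rises with the wing. It starts clear of the strip, 0.3 to 0.55 of a turn short of bottoming.
- gib_strip: Brass gib strip 12 x 360 x 6 mm in the way nearer the robot, under the pad; origin mid-underside. It starts 0.2 to 2 mm off its seat (seat height unknown); the pad beds it down with about 12 N, then the screw bottoms, and it stays down. Screw torque: free 0.05 N m (+0.04 per rad/s), bedding +0.015, then rising 0.4 N m per rad. Bottomed from 0.10 N m above free; 0.23 above dents it.
- strip_top (a point): Centre of the gib strip's top face, z up, y along the strip towards the knife guides.
- carriage (a joint): Carriage position along the bed, m: 0 at the open end, 0.190 against the stop. Slides level with about 3 N; locked by friction while the pad presses on the strip. A white plate 170 x 120 x 16 mm (120 along its travel) carrying the thumbscrew (robot's side), a white specimen tray with cork floor, a clear back plate, and a small black push handle at its open end.
- carriage_top (a point): Point on the carriage plate's top face, on the spindle axis, mid-way along the plate's 120 mm length (60 mm behind its leading edge), 68 mm above the bench. y = direction of travel to the stop, z up.
- stop_face (a point): Centre of the stop face on the bed: a grey bar 150 mm wide, 36 to 72 mm above the bench, met by the carriage's leading edge. y points along the bed, in the carriage's direction of travel, to the knife guides: two pairs of steel rods up to 157 mm above the bench, 25 to 55 mm beyond the face, 62 mm either side of the middle. Bed 150 x 420 mm, fixed.
- brush: Bystander: brush about 170 mm long lying before the slicer. Leave alone.
- forceps: Bystander: steel forceps 120 mm long lying beyond the slicer. Leave alone.
- cassette: Bystander: white tissue cassette 41 x 28 x 8 mm beyond the slicer. Leave alone.
- tub_lid: Bystander: white round tub lid, 140 mm across, 10 mm thick, beyond the slicer. Leave alone.
- amber_bottle: Bystander: amber glass bottle, 84 mm across, 190 mm tall. Leave alone.
- bottle_a: Bystander: white bottle with yellow cap, 60 mm across, 140 mm tall. Leave alone.
- bottle_b: Bystander: white bottle with white cap, 60 mm across, 140 mm tall. Leave alone.
- beaker: Bystander: glass beaker, 80 mm across, 100 mm tall. Leave alone.

How it is judged:
By the outcome, as a careful person would: the job done as asked, in the order asked, and still so for the second after the job is handed in, with the robot touching nothing.
It also fails if it takes over 54 s, if anything falls off the work surface, if the arm or the gripper's body presses on something with over 40 N, if the wrist force passes 120 N, or if a joint passes its speed limit or range.

### The arm

A 7-joint arm with a two-finger parallel gripper is mounted at the origin on the work surface. World frame = base frame: x ahead of the robot, y to its left, z up, the work surface at z = 0. Lengths are in m, angles in rad, forces in N, time in s.
With the tool pointing down it reaches from about 0.425 to 1.025 m from the base axis. Payload 9.4 kg.
Tool frame: the origin (TCP) lies on the centre line of the jaws, within the pads' length; the fingertips stand 11 mm ahead of it and the grasp point (between the pads) lies 8 mm behind it; z points along the fingers, y is the line along which they close (so a half turn about z gives the same grasp; the last joint's range is limited). The gripper opens to 93 mm and grips with 3 to 60 N. Pads are 15 mm wide; open, the fingers measure 128 mm over their backs; the gripper's body (75 mm by 188 mm) begins 65 mm behind the grasp point.
Start: joints at [1.209, 0.599, -0.003, 1.599, 0.002, 0.943, -0.08], TCP at [0.204, -0.696, 0.23] pointing down, gripper open.
Joint ranges: [-2.57, 2.57], [-0.35, 1.97], [-1.29, 1.29], [0.11, 2.56], [-1.05, 4.19], [0.11, 1.86], [-2.63, 2.63]. Speed limits (rad/s): [2.22, 2.22, 3.01, 3.01, 3.14, 3.14, 3.14].

### API

Orientations are given as a 3x3 rotation matrix whose columns are the frame's x, y, z axes.
In Python, from plant import robot, grab_frame, order gives the robot as it stands.
- The arm moves only by the tool arm_command, never from a script. Its argument "increments" is a list of rows, each a list of 3 entries, a list of its own where there are three numbers: the closure, from 0 (fully open) to 1 (shut), then the shift along the tool's x, y, z scaled (see below), then the turn about the tool's z scaled (see below). In form: [[grip, [x, y, z], twist], ...]. A call has 1 to 12 rows; each row is the pose to reach, as a shift and turn from the pose commanded when the call began, along the tool's axes at that moment, turning the shorter way round; what a row does not reach only later rows make up. The controller multiplies each number of a shift by 0.08 m and each number of a turn by 180 degrees. A row lasts 1/12 s, in which the tool goes at most 41.7 mm and 7.16 degrees, less where a joint would pass 70% of its speed; a pose out of reach is approached as far as the arm can. A call with a number of a shift or a turn outside -1 to 1 is refused whole. A call with a gripper value outside its range is refused whole. The fingers move at their own pace and stop on an object; "grip_force" is the grip in N (left out, the last holds). Time passes only in rows, so rows that repeat a pose let the fingers close. It gives the time, the measured TCP pose, the force, the opening and the grip force at its end, in the units of the state.
- robot.get_obs(): the state, without advancing time (a new reading comes with each control period).
- grab_frame(name): name is "scene" or "side" or "wrist"; returns a dict with "color" (420x560x3 uint8, red, green, blue), "z_map" (420x560 float32, m along the optical axis (not along the pixel's ray), 0 where there is no reading), "K" (3x3 intrinsics, pixels), "world_from_camera" (4x4, takes a point from camera to world coordinates). Camera axes: x right, y up, looking along -z (the intrinsics and any distortion apply to the point x, -y, -z); pixel columns grow to the right and rows downward; lengths in m; the calibration is good to about 2 mm. A picture is of the moment at which its call begins.
- order.sign_off(): hands the job in; it is judged then, once.
The state is a dict: "time_s": time; "q": joint angles; "dq": joint speeds; "tau": joint torques, N m; "ee_pos": TCP position; "ee_rot": TCP orientation; "ft_force": force on the tool from outside, world axes, zero at the start; "ft_torque": the same for the moment, N m; "grip_width": finger opening in m; "gripper_force": force on a finger pad.
Only numpy, scipy, OpenCV 4.12 (cv2) and the standard library are available. Lean on these libraries where they do the work, as an engineer would, in place of code of your own. Each camera call takes 0.05 s, during which the arm holds its last target. There are 200 camera calls.

## Working session

There is one attempt and no reset: what is moved stays moved. The work goes in short steps, Python scripts to look and compute and a tool call to move; the robot and the scene stay as the last step left them, time stands still between calls to the robot, and variables do not carry over. Pictures are saved under pics/ and viewed, at most 10 in all, crops included, and the job is handed in when it is done.

Besides the shell and the picture viewer there is one more tool, called after "Emit:" by a JSON object that holds its "api" and its "payload". arm_command: Moves the arm, as the interface text tells. Shifts and turns lie within -1 to 1; 1 stands for 0.08 m of shift or 180 degrees of turn. Its arguments: {"type":"object","properties":{"increments":{"type":"array"},"grip_force":{"type":"number"}},"required":["increments"]}

```bash
mkdir -p pics
cat > h.py <<'E'
import numpy as np, cv2
from plant import robot, grab_frame, order
def snap(n,f):
    d=grab_frame(n); cv2.imwrite(f'pics/{f}.png',d['color'][:,:,::-1]); np.savez(f'pics/{f}.npz',**d); return d
def pt(d,u,v,z=None):
    # world point at pixel; z given => intersect plane z
    K=d['K'];T=d['world_from_camera'];r=np.array([(u-K[0,2])/K[0,0],-(v-K[1,2])/K[1,1],-1.])
    if z is None: s=float(d['z_map'][int(v),int(u)])
    else: s=(z-T[2,3])/(T[:3,:3]@r)[2]
    return T[:3,:3]@(r*s)+T[:3,3]
E
python3 - <<'E'
from h import *
a=snap('scene','s1');b=snap('side','d1')
cv2.imwrite('pics/both.png',cv2.resize(np.hstack([a['color'],b['color']])[:,:,::-1],(800,300)))
for d in(a,b): print(d['world_from_camera'].round(3).tolist(),d['K'].tolist())
o=robot.get_obs();print(o)
E
```

```text
[[0.733, -0.505, 0.457, 1.069], [0.68, 0.561, -0.472, -0.443], [-0.018, 0.656, 0.754, 0.838], [0.0, 0.0, 0.0, 1.0]] [[401.75294819260347, 0.0, 285.8542803854813], [0.0, 401.75294819260347, 204.54224763084864], [0.0, 0.0, 1.0]]
[[0.958, 0.163, -0.235, 0.362], [-0.285, 0.478, -0.831, -0.952], [-0.023, 0.863, 0.505, 0.69], [0.0, 0.0, 0.0, 1.0]] [[445.3772877214731, 0.0, 290.1212904660228], [0.0, 445.3772877214731, 212.92233969106417], [0.0, 0.0, 1.0]]
{'time_s': 0.1, 'q': array([ 1.20928399,  0.60003496, -0.00253605,  1.60003125,  0.00178475,
        0.94287623, -0.07977923]), 'dq': array([ 8.57091470e-05, -1.78515381e-03,  1.29042371e-03, -3.59757071e-03,
        7.88266541e-04,  1.13245883e-03, -1.56555712e-04]), 'tau': array([ 3.62501618e-03, -7.66558743e+01,  1.50181353e+00, -2.52939534e+01,
       -5.23217011e-02,  1.36222446e-02,  6.65715334e-05]), 'ee_pos': array([ 0.20358358, -0.69540834,  0.2288604 ]), 'ee_rot': array([[ 9.59696323e-01,  2.81038657e-01, -4.90720577e-04],
       [ 2.81039061e-01, -9.59695510e-01,  1.25505224e-03],
       [-1.18224139e-04, -1.34238067e-03, -9.99999092e-01]]), 'ft_force': array([ 0.03913202, -0.97832802,  0.01404239]), 'ft_torque': array([0.01664712, 0.00350287, 0.02342923]), 'gripper_force': 0.0, 'grip_width': 0.09304387944335236}
```

View pics/s1.png

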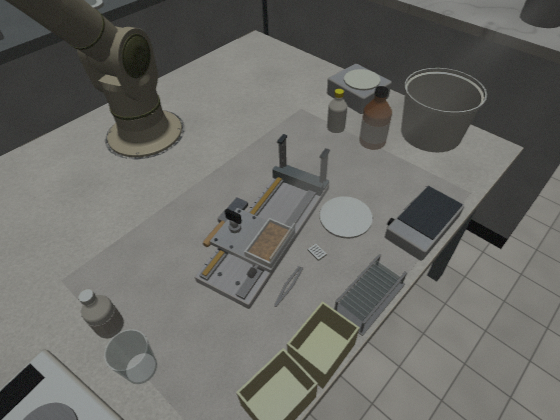

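View pics/d1.png

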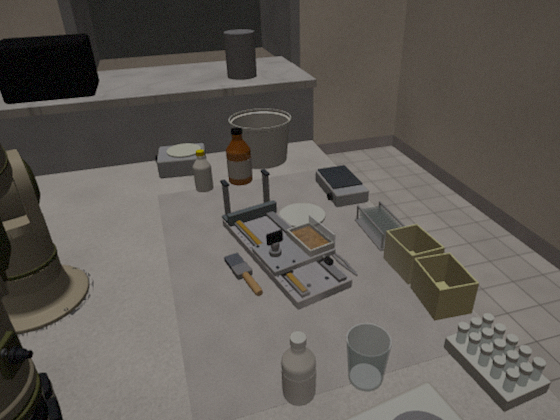

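The wing is near (234,215) in scene and (274,238) in side; the guides are at the far (+y) end of the bed. I'll enlarge both.

Run:
```python
import cv2,numpy as np
a=cv2.imread('pics/s1.png')[160:310,190:340];b=cv2.imread('pics/d1.png')[170:310,210:360]
c=np.hstack([cv2.resize(a,(400,400),interpolation=2),cv2.resize(b[:,:],(400,373),interpolation=2).__getitem__(slice(None)) if 0 else cv2.resize(cv2.copyMakeBorder(b,0,10,0,0,0),(400,400),interpolation=2)])
cv2.imwrite('pics/c1.png',c)
from h import *
d=np.load('pics/s1.npz');e=np.load('pics/d1.npz')
for n,D,L in(('s',d,[(234,214),(236,226),(245,250),(310,180),(212,283)]),('d',e,[(274,238),(275,250),(262,255)])):
  for u,v in L: print(n,u,v,pt(D,u,v).round(3))
```

```text
s 234 214 [ 0.571 -0.101  0.13 ]
s 236 226 [ 0.571 -0.102  0.086]
s 245 250 [ 0.638 -0.135  0.086]
s 310 180 [0.594 0.143 0.072]
s 212 283 [ 0.62  -0.227  0.038]
d 274 238 [ 0.561 -0.106  0.116]
d 275 250 [ 0.561 -0.11   0.084]
d 262 255 [ 0.531 -0.097  0.068]
```

View pics/c1.png

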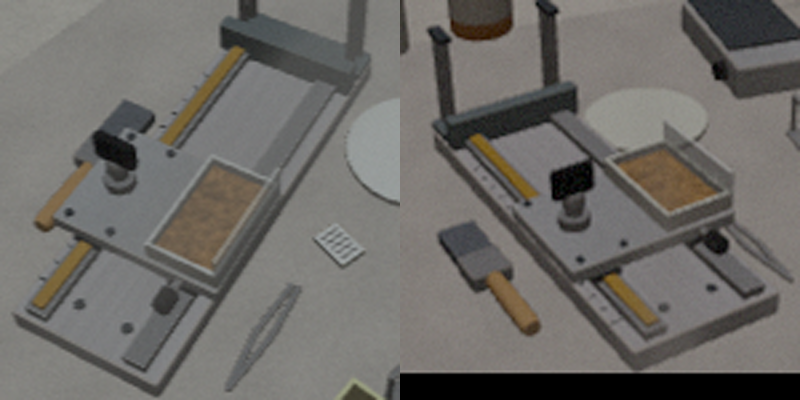

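```bash
cat > w.py <<'E'
from h import *
def cloud(D):
    v,u=np.mgrid[0:420,0:560];K=D['K'];T=D['world_from_camera'];s=D['z_map'].astype(float)
    P=np.stack([(u-K[0,2])/K[0,0]*s,-(v-K[1,2])/K[1,1]*s,-s],-1)@T[:3,:3].T+T[:3,3]
    return P[s>0],D['color'][s>0].astype(int)
E
python3 - <<'E'
from w import *
for f in('s1','d1'):
    P,C=cloud(np.load(f'pics/{f}.npz'))
    m=(np.hypot(P[:,0]-.567,P[:,1]+.103)<.045)&(P[:,2]>.098)&(P[:,2]<.16)&(C.max(1)<70)
    Q=P[m];c=Q.mean(0);w,V=np.linalg.eigh(np.cov(Q[:,:2].T))
    print(f,m.sum(),c.round(4),Q.min(0).round(3),Q.max(0).round(3),np.sqrt(w).round(4),'yaw',np.degrees(np.arctan2(V[1,1],V[0,1])).round(1))
    # plate top / bed
    m=(abs(P[:,2]-.068)<.004)&(np.hypot(P[:,0]-.61,P[:,1]+.11)<.15)
    r=cv2.minAreaRect(P[m][:,:2].astype(np.float32));print('plate',r)
    m=(abs(P[:,2]-.072)<.003)&(np.hypot(P[:,0]-.594,P[:,1]-.143)<.1)
    r=cv2.minAreaRect(P[m][:,:2].astype(np.float32));print('bar',r)
    m=(np.hypot(P[:,0]-.62,P[:,1]+.11)<.11)&(P[:,2]>.08); 
    m&=np.hypot(P[:,0]-.567,P[:,1]+.103)>.05
    print('tray',P[m].min(0).round(3),P[m].max(0).round(3))
S=np.load('pics/s1.npz')
# crop px -> full : scale .375, plate corners / bar / bed
for n,u,v,z in [('platerearL',50,218,.068),('platerearR',212,282,.068),('bedrearL',15,312,.036),('bedrearR',155,385,.036),('barL',222,35,.072),('barR',360,85,.072),('strip far',242,50,.045),('strip near',38,305,.045)]:
    print(n,pt(S,190+u*.375,160+v*.375,z).round(3))
E
```

```text
s1 165 [ 0.5667 -0.1032  0.1199] [ 0.544 -0.112  0.099] [ 0.585 -0.092  0.132] [0.003  0.0119] yaw -164.2
plate ((0.6156661510467529, -0.1041816845536232), (0.17121894657611847, 0.15026243031024933), 13.080092430114746)
bar ((0.5608975291252136, 0.13719329237937927), (0.13305112719535828, 0.04855220019817352), 22.50713539123535)
tray [ 0.611 -0.14   0.08 ] [ 0.707 -0.017  0.112]
d1 183 [ 0.562  -0.1055  0.1171] [ 0.543 -0.114  0.098] [ 0.582 -0.091  0.131] [0.0022 0.0117] yaw -166.9
plate ((0.6145173907279968, -0.10426364839076996), (0.16990284621715546, 0.15728431940078735), 14.213155746459961)
bar ((0.559642493724823, 0.1465279757976532), (0.13429859280586243, 0.05111115798354149), 13.849188804626465)
tray [ 0.612 -0.14   0.08 ] [ 0.708 -0.016  0.111]
platerearL [ 0.546 -0.169  0.068]
platerearR [ 0.699 -0.12   0.068]
bedrearL [ 0.579 -0.242  0.036]
bedrearR [ 0.718 -0.208  0.036]
barL [0.503 0.096 0.072]
barR [0.651 0.135 0.072]
strip far [0.514 0.113 0.045]
strip near [ 0.594 -0.227  0.045]
```

The wing is at about (0.564, -0.101, 0.117) with its long axis at yaw 14.5°, and the bed is at about 14°. I'm moving in at a safe height.

Emit:
{"api": "arm_command", "payload": {"increments": [[0, [0.5, -0.45, 0], 0], [0, [0.92, -0.84, 0], 0], [0, [0.92, -0.84, 0], 0], [0, [0.92, -0.84, 0], 0]]}}

```text
time_s: 0.43
ee_pos: [0.2591, -0.6065, 0.2295]
ee_rot: [[0.958, 0.287, 0.001], [0.287, -0.958, 0.003], [0.002, -0.002, -1.0]]
ft_force: [-0.1, -0.9, 0.3]
grip_width: 0.0929
gripper_force: 0.0
```

Emit:
{"api": "arm_command", "payload": {"increments": [[0, [0.5, -0.45, 0], 0], [0, [0.92, -0.84, 0], 0], [0, [0.92, -0.84, 0], 0]]}}

```text
time_s: 0.68
ee_pos: [0.3098, -0.5215, 0.2293]
ee_rot: [[0.959, 0.284, 0.001], [0.284, -0.959, 0.002], [0.001, -0.002, -1.0]]
ft_force: [0.3, 0.1, -0.5]
grip_width: 0.093
gripper_force: 0.0
```

Emit:
{"api": "arm_command", "payload": {"increments": [[0, [0.5, -0.45, 0], 0], [0, [0.92, -0.84, 0], 0], [0, [0.92, -0.84, 0], 0]]}}

```text
time_s: 0.93
ee_pos: [0.3616, -0.4362, 0.2295]
ee_rot: [[0.959, 0.285, 0.001], [0.285, -0.959, 0.002], [0.001, -0.002, -1.0]]
ft_force: [0.1, 0.6, 0.1]
grip_width: 0.0927
gripper_force: 0.0
```

Emit:
{"api": "arm_command", "payload": {"increments": [[0, [0.5, -0.45, 0], 0], [0, [0.92, -0.84, 0], 0], [0, [0.92, -0.84, 0], 0]]}}

```text
time_s: 1.18
ee_pos: [0.4134, -0.3511, 0.2296]
ee_rot: [[0.959, 0.285, 0.001], [0.285, -0.959, 0.002], [0.001, -0.001, -1.0]]
ft_force: [-0.2, 0.6, -0.1]
grip_width: 0.093
gripper_force: 0.0
```

Emit:
{"api": "arm_command", "payload": {"increments": [[0, [0.5, -0.45, 0], 0], [0, [0.92, -0.84, 0], 0], [0, [0.92, -0.84, 0], 0]]}}

```text
time_s: 1.43
ee_pos: [0.4653, -0.2658, 0.2296]
ee_rot: [[0.959, 0.285, 0.001], [0.285, -0.959, 0.001], [0.002, -0.001, -1.0]]
ft_force: [0.2, 0.3, -0.4]
grip_width: 0.0929
gripper_force: 0.0
```

Emit:
{"api": "arm_command", "payload": {"increments": [[0, [0.5, -0.45, 0], 0], [0, [0.92, -0.84, 0], -0.04], [0, [0.92, -0.84, 0], -0.99], [0, [0.92, -0.84, 0], -0.99], [0, [0.92, -0.84, 0], -0.99], [0, [0.92, -0.84, 0], -0.99], [0, [0.92, -0.84, 0], -0.99], [0, [0.92, -0.84, 0], -0.99], [0, [0.92, -0.84, 0], -0.99], [0, [0.92, -0.84, 0], -0.99], [0, [0.92, -0.84, 0], -0.99], [0, [0.92, -0.84, 0], -0.99]]}}

```text
time_s: 2.43
ee_pos: [0.5143, -0.1857, 0.2295]
ee_rot: [[-0.094, 0.996, -0.0], [0.996, 0.094, -0.0], [-0.0, -0.0, -1.0]]
ft_force: [0.2, -0.4, -0.2]
grip_width: 0.0932
gripper_force: 0.0
```

```bash
cat > st.py <<'E'
from h import *
o=robot.get_obs();R=o['ee_rot']
print(o['time_s'],o['q'].round(2),o['ee_pos'].round(4),'yaw',np.degrees(np.arctan2(R[1,0],R[0,0])).round(2),'F',o['ft_force'].round(2),'M',o['ft_torque'].round(3),o['grip_width'].round(4),o['gripper_force'])
E
python3 st.py
```

```text
Traceback (most recent call last):
  File "st.py", line 3, in <module>
    print(o['time_s'],o['q'].round(2),o['ee_pos'].round(4),'yaw',np.degrees(np.arctan2(R[1,0],R[0,0])).round(2),'F',o['ft_force'].round(2),'M',o['ft_torque'].round(3),o['grip_width'].round(4),o['gripper_force'])
                                                                                                                                                                       ^^^^^^^^^^^^^^^^^^^^^
AttributeError: 'float' object has no attribute 'round'
```

Emit:
{"api": "arm_command", "payload": {"increments": [[0, [0.3, 0.2, 0], -0.04], [0, [0.7, 0.5, 0], -0.08], [0, [1.0, 0.72, 0], -0.55], [0, [1.0, 0.72, 0], -0.55], [0, [1.0, 0.72, 0], -0.55], [0, [1.0, 0.72, 0], -0.55], [0, [1.0, 0.72, 0], -0.55], [0, [1.0, 0.72, 0], -0.55], [0, [1.0, 0.72, 0], -0.55], [0, [1.0, 0.72, 0], -0.55], [0, [1.0, 0.72, 0], -0.55], [0, [1.0, 0.72, 0], -0.55]]}}

```text
time_s: 3.43
ee_pos: [0.5647, -0.1011, 0.2294]
ee_rot: [[-1.0, -0.023, -0.0], [-0.023, 1.0, -0.0], [0.0, -0.0, -1.0]]
ft_force: [-0.2, 0.3, -0.6]
grip_width: 0.0931
gripper_force: 0.0
```

```bash
sed -i "s/o\['grip_width'\].round(4)/round(o['grip_width'],4)/" st.py; python3 st.py
python3 - <<'E'
from w import *
d=snap('wrist','w1')
P,C=cloud(d)
m=(np.hypot(P[:,0]-.565,P[:,1]+.102)<.045)&(P[:,2]>.098)&(P[:,2]<.16)
Q=P[m];print(m.sum(),Q.mean(0) if m.sum() else 0,C[m].max(1).mean() if m.sum() else 0)
m&=P[:,2]>np.percentile(Q[:,2],98)-.006
Q=P[m];print(m.sum(),cv2.minAreaRect(Q[:,:2].astype(np.float32)),np.median(Q[:,2]))
E
```

```text
3.4333 [ 0.65  0.54 -0.83  1.92  0.5   0.91  1.16] [ 0.5647 -0.1011  0.2294] yaw -178.68 F [-0.18  0.33 -0.63] M [ 0.011 -0.126  0.011] 0.0931 0.0
900 [ 0.56030182 -0.10132231  0.12307809] 64.9
680 ((0.5625653862953186, -0.10165946185588837), (0.040653783828020096, 0.011017275042831898), 14.104433059692383) 0.12828636431833515
```

View pics/w1.png

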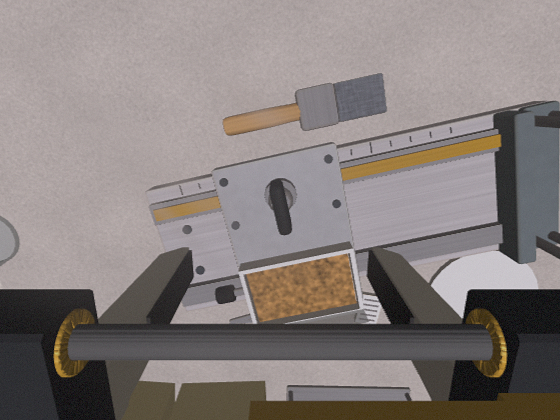

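The picture shows the wing at (281,205) seen end-on from above, with nothing close to it. It agrees with the scene estimate: centre (0.5627, -0.1015), long axis 14.1°, centre height about 0.116. I'm aligning and descending.

Emit:
{"api": "arm_command", "payload": {"increments": [[0, [0.02, 0, 0.3], -0.03], [0, [0.02, 0, 0.6], -0.071], [0, [0.02, 0, 0.85], -0.071], [0, [0.02, 0, 0.85], -0.071], [0, [0.02, 0, 0.85], -0.071]]}}

```text
time_s: 3.9
ee_pos: [0.5626, -0.1004, 0.161]
ee_rot: [[-0.972, -0.236, -0.002], [-0.236, 0.972, 0.0], [0.002, 0.001, -1.0]]
ft_force: [0.1, 1.5, 0.9]
grip_width: 0.0932
gripper_force: 0.0
```

```bash
python3 st.py
python3 - <<'E'
from w import *
d=snap('wrist','w2')
P,C=cloud(d)
m=(np.hypot(P[:,0]-.563,P[:,1]+.102)<.03)&(P[:,2]>.098)&(P[:,2]<.14)
Q=P[m];print(m.sum(),np.percentile(Q[:,2],[50,90,98]))
m&=P[:,2]>np.percentile(Q[:,2],98)-.006
Q=P[m];print(m.sum(),cv2.minAreaRect(Q[:,:2].astype(np.float32)),np.median(Q[:,2]))
E
```

```text
3.9 [ 0.63  0.63 -0.82  1.98  0.64  0.81  1.25] [ 0.5626 -0.1004  0.161 ] yaw -166.37 F [0.15 1.53 0.85] M [ 0.128 -0.153 -0.048] 0.0932 0.0
1491 [0.12781495 0.12925512 0.1299169 ]
1135 ((0.5624698400497437, -0.10152754187583923), (0.04109751805663109, 0.010442526079714298), 13.238923072814941) 0.12827550717440145
```

Emit:
{"api": "arm_command", "payload": {"increments": [[0, [0, -0.01, 0.3], 0], [0, [0, -0.01, 0.57], 0], [0, [0, -0.01, 0.57], 0], [0.6, [0, -0.01, 0.57], 0], [0.8, [0, -0.01, 0.57], 0], [0.8, [0, -0.01, 0.57], 0], [0.8, [0, -0.01, 0.57], 0]], "grip_force": 30}}

```text
time_s: 4.53
ee_pos: [0.5638, -0.1008, 0.1174]
ee_rot: [[-0.971, -0.238, 0.002], [-0.238, 0.971, -0.0], [-0.002, -0.001, -1.0]]
ft_force: [-0.5, -0.6, -0.5]
grip_width: 0.0709
gripper_force: 0.0
```

```bash
python3 st.py
```

```text
4.5333 [ 0.59  0.68 -0.77  2.02  0.71  0.73  1.18] [ 0.5638 -0.1008  0.1174] yaw -166.2 F [-0.5  -0.64 -0.5 ] M [ 0.088 -0.173  0.004] 0.0709 0.0
```

Emit:
{"api": "arm_command", "payload": {"increments": [[1, [0, -0.01, 0.01], 0], [1, [0, -0.01, 0.01], 0], [1, [0, -0.01, 0.01], 0], [1, [0, -0.01, 0.01], 0], [1, [0, -0.01, 0.01], 0], [1, [0, -0.01, 0.01], 0], [1, [0, -0.01, 0.01], 0], [1, [0, -0.01, 0.01], 0], [1, [0, -0.01, 0.01], 0], [1, [0, -0.01, 0.01], 0], [1, [0, -0.01, 0.01], 0], [1, [0, -0.01, 0.01], 0]], "grip_force": 30}}

```text
time_s: 5.53
ee_pos: [0.5632, -0.1013, 0.1152]
ee_rot: [[-0.971, -0.239, -0.0], [-0.239, 0.971, 0.0], [0.0, 0.0, -1.0]]
ft_force: [0.3, 1.9, -0.6]
grip_width: 0.0109
gripper_force: 30.0
```

```bash
python3 st.py
```

```text
5.5333 [ 0.59  0.68 -0.76  2.02  0.72  0.73  1.18] [ 0.5632 -0.1013  0.1152] yaw -166.16 F [ 0.31  1.88 -0.59] M [ 0.407 -0.048  0.02 ] 0.0109 29.999543130397797
```

The wing is gripped at 11 mm width. I'll turn it clockwise (+twist), following the 8 mm/turn descent.

Emit:
{"api": "arm_command", "payload": {"increments": [[1, [0, 0, 0.0014], 0.028], [1, [0, 0, 0.0028], 0.056], [1, [0, 0, 0.0042], 0.084], [1, [0, 0, 0.0056], 0.112], [1, [0, 0, 0.007], 0.14], [1, [0, 0, 0.0084], 0.168], [1, [0, 0, 0.0098], 0.196], [1, [0, 0, 0.0112], 0.224], [1, [0, 0, 0.0126], 0.252], [1, [0, 0, 0.014], 0.28], [1, [0, 0, 0.0154], 0.308], [1, [0, 0, 0.0168], 0.336]], "grip_force": 40}}

```text
time_s: 6.53
ee_pos: [0.5633, -0.101, 0.1138]
ee_rot: [[-0.684, 0.73, 0.0], [0.73, 0.684, 0.0], [0.0, 0.0, -1.0]]
ft_force: [-0.1, 1.7, -2.3]
grip_width: 0.0104
gripper_force: 40.0
```

```bash
python3 st.py
python3 - <<'E'
from h import *
for i in range(3):
    grab_frame('wrist'); o=robot.get_obs(); print(o['time_s'],o['ft_force'].round(2),o['ft_torque'].round(3),o['tau'].round(2)[6])
E
```

```text
6.5333 [ 0.4   0.61 -0.48  2.03  0.48  0.61  0.35] [ 0.5633 -0.101   0.1138] yaw 133.13 F [-0.11  1.74 -2.28] M [ 0.448 -0.208  0.097] 0.0104 40.00010848045349
6.5833 [ 1.65  2.47 -3.24] [ 0.46  -0.325 -0.065] 0.91
6.6333 [ 0.07  1.68 -3.  ] [ 0.413 -0.244 -0.063] -1.1
6.6833 [ 0.29  2.05 -1.95] [ 0.53  -0.242 -0.07 ] -0.49
```

Emit:
{"api": "arm_command", "payload": {"increments": [[1, [0, 0, 0.0014], 0.028], [1, [0, 0, 0.0028], 0.056], [1, [0, 0, 0.0042], 0.084], [1, [0, 0, 0.0056], 0.112], [1, [0, 0, 0.0067], 0.134], [1, [0, 0, 0.0078], 0.156], [1, [0, 0, 0.0087], 0.174], [1, [0, 0, 0.0094], 0.188], [1, [0, 0, 0.0101], 0.202]]}}

```text
time_s: 7.43
ee_pos: [0.5636, -0.1011, 0.113]
ee_rot: [[-0.123, 0.992, 0.0], [0.992, 0.123, 0.0], [0.0, 0.0, -1.0]]
ft_force: [1.1, 2.0, -2.1]
grip_width: 0.0109
gripper_force: 40.0
```

```bash
python3 st.py
```

```text
7.4333 [ 0.29  0.59 -0.3   2.04  0.32  0.56 -0.11] [ 0.5636 -0.1011  0.113 ] yaw 97.09 F [ 1.14  1.96 -2.11] M [ 0.436 -0.341  0.113] 0.0109 40.00110626220703
```

Emit:
{"api": "arm_command", "payload": {"increments": [[1, [0, 0, 0.0007], 0.0139], [1, [0, 0, 0.0014], 0.0278], [1, [0, 0, 0.0021], 0.0417], [1, [0, 0, 0.0028], 0.0556]]}}

```text
time_s: 7.77
ee_pos: [0.5637, -0.1011, 0.1128]
ee_rot: [[0.051, 0.999, 0.001], [0.999, -0.051, 0.001], [0.001, 0.001, -1.0]]
ft_force: [1.1, 1.3, -1.9]
grip_width: 0.0106
gripper_force: 40.0
```

```bash
python3 st.py
```

```text
7.7667 [ 0.25  0.59 -0.25  2.04  0.27  0.55 -0.24] [ 0.5637 -0.1011  0.1128] yaw 87.08 F [ 1.09  1.28 -1.85] M [ 0.406 -0.405  0.082] 0.0106 40.00093460083008
```

Emit:
{"api": "arm_command", "payload": {"increments": [[1, [0, 0, 0.0007], 0.0139], [1, [0, 0, 0.0014], 0.0278], [1, [0, 0, 0.0021], 0.0417], [1, [0, 0, 0.0028], 0.0556]]}}

```text
time_s: 8.1
ee_pos: [0.5637, -0.1011, 0.1127]
ee_rot: [[0.224, 0.975, 0.001], [0.975, -0.224, 0.0], [0.001, 0.001, -1.0]]
ft_force: [1.6, 2.4, -0.4]
grip_width: 0.0109
gripper_force: 40.0
```

```bash
python3 st.py
```

```text
8.1 [ 0.22  0.58 -0.2   2.04  0.22  0.54 -0.36] [ 0.5637 -0.1011  0.1127] yaw 77.08 F [ 1.6   2.45 -0.43] M [ 0.421 -0.386  0.102] 0.0109 40.003087520599365
```

Emit:
{"api": "arm_command", "payload": {"increments": [[1, [0, 0, 0.0007], 0.0139], [1, [0, 0, 0.0014], 0.0278], [1, [0, 0, 0.0021], 0.0417], [1, [0, 0, 0.0028], 0.0556]]}}

```text
time_s: 8.43
ee_pos: [0.5638, -0.1012, 0.1125]
ee_rot: [[0.389, 0.921, 0.001], [0.921, -0.389, 0.0], [0.001, 0.001, -1.0]]
ft_force: [0.9, 1.5, -0.3]
grip_width: 0.011
gripper_force: 40.0
```

```bash
python3 st.py
```

```text
8.4333 [ 0.18  0.58 -0.15  2.04  0.16  0.53 -0.49] [ 0.5638 -0.1012  0.1125] yaw 67.08 F [ 0.91  1.46 -0.27] M [ 0.39  -0.291  0.18 ] 0.011 40.014604926109314
```

Emit:
{"api": "arm_command", "payload": {"increments": [[1, [0, 0, 0.0007], 0.0139], [1, [0, 0, 0.0014], 0.0278]]}}

```text
time_s: 8.6
ee_pos: [0.5639, -0.1011, 0.1125]
ee_rot: [[0.468, 0.884, 0.001], [0.884, -0.468, 0.0], [0.001, 0.001, -1.0]]
ft_force: [0.9, 2.0, -0.0]
grip_width: 0.0109
gripper_force: 40.0
```

```bash
python3 st.py
```

```text
8.6 [ 0.17  0.58 -0.13  2.05  0.14  0.52 -0.55] [ 0.5639 -0.1011  0.1125] yaw 62.09 F [ 0.9   2.02 -0.03] M [ 0.304 -0.292  0.168] 0.0109 40.022592544555664
```

Emit:
{"api": "arm_command", "payload": {"increments": [[1, [0, 0, 0.0007], 0.0139], [1, [0, 0, 0.0014], 0.0278]]}}

```text
time_s: 8.77
ee_pos: [0.5639, -0.1011, 0.1124]
ee_rot: [[0.543, 0.839, 0.001], [0.839, -0.543, 0.0], [0.001, 0.001, -1.0]]
ft_force: [1.6, 0.8, 1.1]
grip_width: 0.0108
gripper_force: 40.0
```

```bash
python3 st.py
```

```text
8.7667 [ 0.15  0.58 -0.1   2.05  0.11  0.52 -0.61] [ 0.5639 -0.1011  0.1124] yaw 57.09 F [1.57 0.77 1.14] M [ 0.385 -0.31   0.235] 0.0108 40.03238618373871
```

The torque is about 0.15 N m above free, so the screw has bottomed, inside the 0.10–0.23 window, at yaw 57.1°. I'll back it off exactly 90°, to 147.1°, rising 2 mm.

Emit:
{"api": "arm_command", "payload": {"increments": [[1, [0, 0, -0.0014], -0.028], [1, [0, 0, -0.0028], -0.056], [1, [0, 0, -0.0045], -0.09], [1, [0, 0, -0.0062], -0.124], [1, [0, 0, -0.0079], -0.158], [1, [0, 0, -0.0096], -0.192], [1, [0, 0, -0.0113], -0.226], [1, [0, 0, -0.013], -0.26], [1, [0, 0, -0.0147], -0.294], [1, [0, 0, -0.0164], -0.328], [1, [0, 0, -0.018], -0.36], [1, [0, 0, -0.0195], -0.39]]}}

```text
time_s: 9.77
ee_pos: [0.5634, -0.1012, 0.1137]
ee_rot: [[-0.611, 0.792, 0.0], [0.792, 0.611, 0.001], [0.0, 0.001, -1.0]]
ft_force: [0.3, 2.1, -1.8]
grip_width: 0.0108
gripper_force: 40.0
```

Emit:
{"api": "arm_command", "payload": {"increments": [[1, [0, 0, -0.0014], -0.028], [1, [0, 0, -0.0028], -0.056], [1, [0, 0, -0.004], -0.08], [1, [0, 0, -0.005], -0.1], [1, [0, 0, -0.0055], -0.11], [1, [0, 0, -0.0055], -0.11], [1, [0, 0, -0.0055], -0.11]]}}

```text
time_s: 10.35
ee_pos: [0.5633, -0.1014, 0.1141]
ee_rot: [[-0.838, 0.546, 0.0], [0.546, 0.838, 0.0], [0.0, 0.001, -1.0]]
ft_force: [0.3, 2.1, -1.0]
grip_width: 0.0109
gripper_force: 40.0
```

```bash
python3 st.py
```

```text
10.35 [ 0.45  0.63 -0.55  2.03  0.54  0.63  0.53] [ 0.5633 -0.1014  0.1141] yaw 146.94 F [ 0.31  2.11 -0.97] M [ 0.657 -0.26   0.123] 0.0109 39.99970614910126
```

Emit:
{"api": "arm_command", "payload": {"increments": [[0.5, [0, 0, 0], 0], [0.5, [0, 0, 0], 0], [0.5, [0, 0, 0], 0], [0.5, [0, 0, 0], 0], [0.5, [0, 0, 0], 0], [0.5, [0, 0, -0.4], 0], [0.5, [0, 0, -0.8], 0], [0.5, [0, 0, -1.0], 0], [0.5, [0, 0, -1.0], 0]]}}

```text
time_s: 11.1
ee_pos: [0.565, -0.1015, 0.1977]
ee_rot: [[-0.838, 0.546, 0.005], [0.546, 0.838, -0.001], [-0.005, 0.002, -1.0]]
ft_force: [1.8, 0.5, -0.6]
grip_width: 0.0461
gripper_force: 0.0
```

```bash
python3 st.py
python3 - <<'E'
from w import *
d=snap('wrist','w3');e=snap('scene','s3')
for D in(d,e):
    P,C=cloud(D)
    m=(np.hypot(P[:,0]-.563,P[:,1]+.102)<.03)&(P[:,2]>.105)&(P[:,2]<.136)
    Q=P[m];print(m.sum(),np.percentile(Q[:,2],[50,90,98]))
    m&=P[:,2]>np.percentile(Q[:,2],98)-.006
    Q=P[m];print(m.sum(),cv2.minAreaRect(Q[:,:2].astype(np.float32)))
E
```

```text
11.1 [ 0.52  0.52 -0.64  1.96  0.43  0.79  0.63] [ 0.565  -0.1015  0.1977] yaw 146.93 F [ 1.82  0.46 -0.56] M [ 0.011 -0.165  0.028] 0.0461 0.0
920 [0.12709447 0.12833131 0.12880076]
832 ((0.5629532337188721, -0.10171904414892197), (0.010428579524159431, 0.0413881316781044), 56.61177444458008)
92 [0.12762093 0.12989441 0.13059159]
63 ((0.5636733174324036, -0.102177694439888), (0.010769597254693508, 0.04289970546960831), 56.68635940551758)
```

View pics/w3.png

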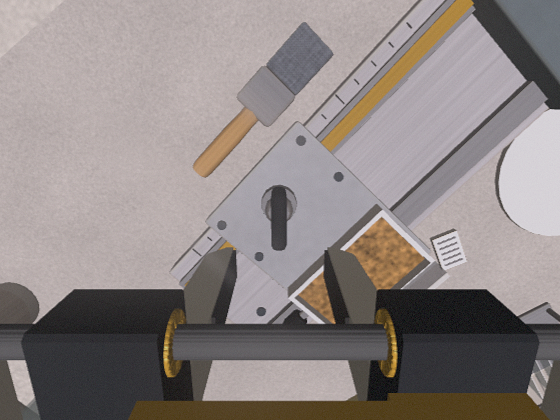

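The wing stands at yaw 146.6° (tool 146.9°), so it held when released, and the carriage hasn't moved. Next I'll locate the plate's rear edge and the handle in bed coordinates.

Run:
```python
from w import *
th=np.radians(14);t=np.array([-np.sin(th),np.cos(th)]);c=np.array([np.cos(th),np.sin(th)]);s0=np.array([.563,-.1017])
for f in('s3','d1','w3'):
    P,C=cloud(np.load(f'pics/{f}.npz'));a=(P[:,:2]-s0)@c;b=(P[:,:2]-s0)@t;z=P[:,2]
    # fit plate edge near the spindle side: rear edge b per c bin
    m=(abs(z-.067)<.005)
    print(f,'rear edge',[(round(x,3),round(np.percentile(b[m&(abs(a-x)<.004)&(b>-.09)&(b<0)],2),4)) for x in(-.02,.01,.03,.05,.09) if (m&(abs(a-x)<.004)&(b>-.09)&(b<0)).sum()>4])
    q=(b<-.066)&(b>-.13)
    print(' maxz behind by c',[(round(x,3),round(z[q&(abs(a-x)<.005)].max(),3)) for x in np.arange(-.02,.13,.01) if (q&(abs(a-x)<.005)).any()])
    # direction: bar face lower z .06
    m=(abs(z-.072)<.004)&(b>.22)&(b<.27)
    e=[(x,np.percentile(b[m&(abs(a-x)<.004)],3)) for x in np.arange(0,.12,.01) if (m&(abs(a-x)<.004)).sum()>4]
    if len(e)>4: e=np.array(e);print(' bar face b',e[:,1].mean().round(4),'slope deg',np.degrees(np.polyfit(e[:,0],e[:,1],1)[0]).round(2))
```

```text
s3 rear edge [(-0.02, np.float64(-0.0596)), (0.01, np.float64(-0.0596)), (0.03, np.float64(-0.0595)), (0.05, np.float64(-0.0603)), (0.09, np.float64(-0.0865))]
 maxz behind by c [(np.float64(-0.02), np.float64(0.284)), (np.float64(-0.01), np.float64(0.051)), (np.float64(0.0), np.float64(0.053)), (np.float64(0.01), np.float64(0.052)), (np.float64(0.02), np.float64(0.041)), (np.float64(0.03), np.float64(0.039)), (np.float64(0.04), np.float64(0.04)), (np.float64(0.05), np.float64(0.039)), (np.float64(0.06), np.float64(0.039)), (np.float64(0.07), np.float64(0.039)), (np.float64(0.08), np.float64(0.041)), (np.float64(0.09), np.float64(0.07)), (np.float64(0.1), np.float64(0.07)), (np.float64(0.11), np.float64(0.066)), (np.float64(0.12), np.float64(0.039))]
 bar face b 0.2219 slope deg 0.46
d1 rear edge [(-0.02, np.float64(-0.0605)), (0.01, np.float64(-0.0594)), (0.03, np.float64(-0.0593)), (0.05, np.float64(-0.0608)), (0.09, np.float64(-0.0889))]
 maxz behind by c [(np.float64(-0.02), np.float64(0.04)), (np.float64(-0.01), np.float64(0.052)), (np.float64(0.0), np.float64(0.052)), (np.float
[... 587 characters left out ...]
5)), (0.05, np.float64(-0.0582)), (0.09, np.float64(-0.0875))]
 maxz behind by c [(np.float64(-0.02), np.float64(0.037)), (np.float64(-0.01), np.float64(0.049)), (np.float64(0.0), np.float64(0.049)), (np.float64(0.01), np.float64(0.048)), (np.float64(0.02), np.float64(0.037)), (np.float64(0.03), np.float64(0.037)), (np.float64(0.04), np.float64(0.037)), (np.float64(0.05), np.float64(0.037)), (np.float64(0.06), np.float64(0.037)), (np.float64(0.07), np.float64(0.038)), (np.float64(0.08), np.float64(0.038)), (np.float64(0.09), np.float64(0.068)), (np.float64(0.1), np.float64(0.07)), (np.float64(0.11), np.float64(0.058)), (np.float64(0.12), np.float64(0.036))]
 bar face b 0.2203 slope deg -0.19
```

Emit:
{"api": "arm_command", "payload": {"increments": [[1, [-0.4, -0.1, 0], 0.039], [1, [-0.8, -0.2, 0], 0.078], [1, [-1.0, -0.28, 0], 0.238], [1, [-1.0, -0.28, 0], 0.238], [1, [-1.0, -0.28, 0], 0.238], [1, [-1.0, -0.28, 0], 0.238], [1, [-1.0, -0.28, 0], 0.238], [1, [-1.0, -0.28, 0], 0.238]], "grip_force": 20}}

```text
time_s: 11.87
ee_pos: [0.6175, -0.1637, 0.1928]
ee_rot: [[-0.248, 0.969, -0.002], [0.969, 0.248, -0.0], [0.0, -0.002, -1.0]]
ft_force: [1.0, -0.0, -0.3]
grip_width: 0.0012
gripper_force: 0.0
```

```bash
cat > b.py <<'E'
from h import *
th=np.radians(14);t=np.array([-np.sin(th),np.cos(th)]);c=np.array([np.cos(th),np.sin(th)]);s0=np.array([.563,-.1017])
o=robot.get_obs();p=o['ee_pos'];print('c,b mm',((p[:2]-s0)@c*1e3).round(1),((p[:2]-s0)@t*1e3).round(1),'tip z',round(p[2]-.011,4),'Ft',(o['ft_force'][:2]@t).round(2),'Fc',(o['ft_force'][:2]@c).round(2))
E
python3 st.py; python3 b.py
```

```text
11.8667 [ 0.44  0.57 -0.41  1.82  0.3   0.82  0.13] [ 0.6175 -0.1637  0.1928] yaw 104.34 F [ 0.97 -0.02 -0.27] M [-0.029 -0.088  0.034] 0.0012 0.0
c,b mm 37.9 -73.3 tip z 0.1818 Ft -0.25 Fc 0.94
```

Emit:
{"api": "arm_command", "payload": {"increments": [[1, [-0.16, 0.15, 0], 0], [1, [-0.16, 0.15, 0.4], 0], [1, [-0.16, 0.15, 0.8], 0], [1, [-0.16, 0.15, 1.0], 0], [1, [-0.16, 0.15, 1.0], 0]]}}

```text
time_s: 12.28
ee_pos: [0.6302, -0.1731, 0.1097]
ee_rot: [[-0.248, 0.969, -0.007], [0.969, 0.248, 0.001], [0.003, -0.006, -1.0]]
ft_force: [-1.3, -0.2, -0.1]
grip_width: 0.0007
gripper_force: 0.0
```

```bash
python3 b.py
```

```text
c,b mm 48.0 -85.5 tip z 0.0987 Ft 0.14 Fc -1.25
```

Emit:
{"api": "arm_command", "payload": {"increments": [[1, [0, 0, 0.25], 0], [1, [0, 0, 0.5], 0], [1, [0, 0, 0.55], 0], [1, [0, 0, 0.55], 0], [1, [0.04, 0, 0.55], 0], [1, [0.08, 0, 0.55], 0], [1, [0.11, 0, 0.55], 0], [1, [0.14, 0, 0.55], 0], [1, [0.17, 0, 0.55], 0], [1, [0.2, 0, 0.55], 0], [1, [0.23, 0, 0.55], 0], [1, [0.26, 0, 0.55], 0]]}}

```text
time_s: 13.28
ee_pos: [0.6281, -0.154, 0.0705]
ee_rot: [[-0.243, 0.97, 0.001], [0.97, 0.243, -0.001], [-0.001, 0.0, -1.0]]
ft_force: [1.2, -3.3, 2.3]
grip_width: 0.0009
gripper_force: 1.7
```

```bash
python3 b.py; python3 st.py
```

```text
c,b mm 50.5 -66.5 tip z 0.0595 Ft -3.48 Fc 0.38
13.2833 [ 0.37  0.72 -0.33  1.89  0.39  0.6   0.03] [ 0.6281 -0.154   0.0705] yaw 104.08 F [ 1.21 -3.29  2.31] M [-0.783 -0.274  0.005] 0.0009 1.7402565479278564
```

Contact made at 3.5 N. I'm pushing at about 60 mm/s.

Emit:
{"api": "arm_command", "payload": {"increments": [[1, [0.04, 0, 0], 0], [1, [0.09, 0, 0], 0], [1, [0.15, 0, 0], 0], [1, [0.21, 0, 0], 0], [1, [0.27, 0, 0], 0], [1, [0.33, 0, 0], 0], [1, [0.39, 0, 0], 0], [1, [0.45, 0, 0], 0], [1, [0.51, 0, 0], 0], [1, [0.57, 0, 0], 0], [1, [0.63, 0, 0], 0], [1, [0.69, 0, 0], 0]]}}

```text
time_s: 14.28
ee_pos: [0.6144, -0.0992, 0.0702]
ee_rot: [[-0.244, 0.97, 0.0], [0.97, 0.244, 0.0], [0.0, 0.0, -1.0]]
ft_force: [2.6, -3.1, 1.3]
grip_width: 0.0006
gripper_force: 1.7
```

```bash
python3 b.py; python3 st.py
```

```text
c,b mm 50.5 -10.0 tip z 0.0592 Ft -3.66 Fc 1.75
14.2833 [ 0.28  0.7  -0.32  1.95  0.39  0.56 -0.06] [ 0.6144 -0.0992  0.0702] yaw 104.11 F [ 2.58 -3.13  1.33] M [-0.673 -0.695 -0.055] 0.0006 1.6756029054522514
```

Emit:
{"api": "arm_command", "payload": {"increments": [[1, [0.06, 0, 0], 0], [1, [0.12, 0, 0], 0], [1, [0.18, 0, 0], 0], [1, [0.24, 0, 0], 0], [1, [0.3, 0, 0], 0], [1, [0.36, 0, 0], 0], [1, [0.42, 0, 0], 0], [1, [0.48, 0, 0], 0], [1, [0.54, 0, 0], 0], [1, [0.6, 0, 0], 0], [1, [0.66, 0, 0], 0], [1, [0.72, 0, 0], 0]]}}

```text
time_s: 15.28
ee_pos: [0.6001, -0.0434, 0.0701]
ee_rot: [[-0.244, 0.97, -0.0], [0.97, 0.244, -0.0], [-0.0, -0.0, -1.0]]
ft_force: [3.8, -2.3, 0.1]
grip_width: 0.0006
gripper_force: 1.7
```

Emit:
{"api": "arm_command", "payload": {"increments": [[1, [0.05, 0, 0], 0], [1, [0.1, 0, 0], 0], [1, [0.14, 0, 0], 0], [1, [0.18, 0, 0], 0], [1, [0.21, 0, 0], 0], [1, [0.24, 0, 0], 0], [1, [0.27, 0, 0], 0], [1, [0.3, 0, 0], 0]]}}

```text
time_s: 15.95
ee_pos: [0.5942, -0.0206, 0.0701]
ee_rot: [[-0.244, 0.97, -0.0], [0.97, 0.244, -0.0], [-0.0, -0.0, -1.0]]
ft_force: [3.6, -2.6, 0.6]
grip_width: 0.0004
gripper_force: 1.6
```

```bash
python3 b.py; python3 st.py
python3 - <<'E'
from h import *
snap('scene','s4')
d=cv2.imread('pics/s4.png')[130:290,190:350];cv2.imwrite('pics/c4.png',cv2.resize(d,(600,600),interpolation=2))
E
```

```text
c,b mm 49.9 71.2 tip z 0.0591 Ft -3.35 Fc 2.87
15.95 [ 0.14  0.67 -0.3   2.01  0.38  0.51 -0.19] [ 0.5942 -0.0206  0.0701] yaw 104.1 F [ 3.6  -2.56  0.6 ] M [-0.643 -0.661 -0.047] 0.0004 1.6004887875169516
```

View pics/c4.png

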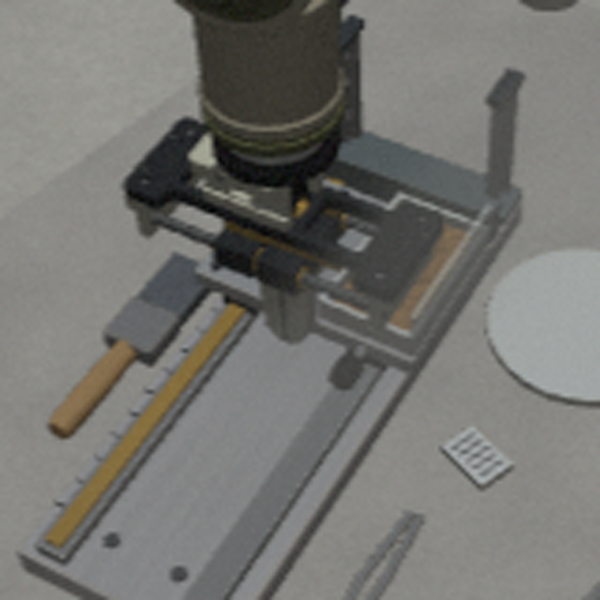

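The carriage is near the stop, about 20 mm to go. I'm going slower.

Emit:
{"api": "arm_command", "payload": {"increments": [[1, [0.025, 0, 0], 0], [1, [0.05, 0, 0], 0], [1, [0.075, 0, 0], 0], [1, [0.1, 0, 0], 0], [1, [0.125, 0, 0], 0], [1, [0.15, 0, 0], 0], [1, [0.175, 0, 0], 0], [1, [0.2, 0, 0], 0]]}}

```text
time_s: 16.67
ee_pos: [0.5901, -0.005, 0.07]
ee_rot: [[-0.244, 0.97, -0.001], [0.97, 0.244, -0.0], [-0.0, -0.001, -1.0]]
ft_force: [1.2, -2.6, -0.5]
grip_width: 0.0006
gripper_force: 1.6
```

```bash
python3 b.py
```

```text
c,b mm 49.7 87.3 tip z 0.059 Ft -2.78 Fc 0.54
```

Emit:
{"api": "arm_command", "payload": {"increments": [[1, [0.015, 0, 0], 0], [1, [0.03, 0, 0], 0], [1, [0.045, 0, 0], 0], [1, [0.06, 0, 0], 0]]}}

```text
time_s: 17.0
ee_pos: [0.5897, -0.0031, 0.0701]
ee_rot: [[-0.242, 0.97, 0.0], [0.97, 0.242, -0.003], [-0.003, -0.001, -1.0]]
ft_force: [4.4, -14.0, -2.6]
grip_width: 0.0006
gripper_force: 7.1
```

```bash
python3 b.py
```

```text
c,b mm 49.7 89.3 tip z 0.0591 Ft -14.65 Fc 0.85
```

Emit:
{"api": "arm_command", "payload": {"increments": [[1, [0.0125, 0, 0], 0], [1, [0.025, 0, 0], 0]]}}

```text
time_s: 17.17
ee_pos: [0.5896, -0.003, 0.0701]
ee_rot: [[-0.241, 0.971, 0.001], [0.971, 0.241, -0.005], [-0.005, -0.001, -1.0]]
ft_force: [5.9, -18.5, -2.5]
grip_width: 0.0004
gripper_force: 9.5
```

```bash
python3 b.py
```

```text
c,b mm 49.7 89.3 tip z 0.0591 Ft -19.36 Fc 1.21
```

The force rose to 19 N with no further motion, so the carriage is against the stop. I'm backing away, then rising clear.

Emit:
{"api": "arm_command", "payload": {"increments": [[1, [-0.05, 0, 0], 0], [1, [-0.15, 0, 0], 0], [1, [-0.4, 0, 0], 0], [1, [-0.6, 0, 0], 0], [1, [-0.6, 0, 0], 0], [1, [-0.6, 0, -0.4], 0], [1, [-0.6, 0, -0.8], 0], [1, [-0.6, 0, -1.0], 0], [1, [-0.6, 0, -1.0], 0]]}}

```text
time_s: 17.92
ee_pos: [0.6023, -0.0436, 0.1538]
ee_rot: [[-0.245, 0.97, 0.006], [0.97, 0.245, 0.001], [-0.0, 0.006, -1.0]]
ft_force: [-0.6, 1.0, 0.0]
grip_width: 0.0005
gripper_force: 0.0
```

Emit:
{"api": "arm_command", "payload": {"increments": [[1, [-0.4, 0, -0.4], 0], [1, [-0.8, 0, -0.8], 0], [1, [-1.0, 0, -1.0], 0], [1, [-1.0, 0, -1.0], 0], [1, [-1.0, 0, -1.0], 0], [1, [-1.0, 0, -1.0], 0]]}}

```text
time_s: 18.42
ee_pos: [0.6193, -0.1211, 0.229]
ee_rot: [[-0.245, 0.97, -0.001], [0.97, 0.245, 0.001], [0.001, -0.001, -1.0]]
ft_force: [-1.3, -0.2, -0.1]
grip_width: 0.0001
gripper_force: 0.0
```

```bash
python3 st.py
python3 - <<'E'
from w import *
for n in('side','scene','wrist'):
    D=snap(n,n+'5')
    P,C=cloud(D)
    q=np.array([.563,-.1017])+.156*np.array([-.242,.970])
    m=(np.hypot(P[:,0]-q[0],P[:,1]-q[1])<.03)&(P[:,2]>.105)&(P[:,2]<.136)
    Q=P[m]
    if len(Q)<10: print(n,len(Q));continue
    m&=P[:,2]>np.percentile(Q[:,2],98)-.006
    print(n,m.sum(),cv2.minAreaRect(P[m][:,:2].astype(np.float32)),np.percentile(Q[:,2],98))
a=cv2.imread('pics/side5.png')[150:310,190:390];b=cv2.imread('pics/scene5.png')[110:270,190:390]
cv2.imwrite('pics/c5.png',cv2.resize(np.hstack([a,b]),(800,320),interpolation=2))
E
```

```text
18.4167 [ 0.38  0.52 -0.41  1.81  0.26  0.88  0.1 ] [ 0.6193 -0.1211  0.229 ] yaw 104.18 F [-1.26 -0.21 -0.15] M [-0.072 -0.141  0.059] 0.0001 0.0
side 49 ((0.5249816179275513, 0.04975558817386627), (0.011705821380019188, 0.03909018635749817), 50.934104919433594) 0.12965560911319945
scene 0
wrist 0
```

View pics/c5.png

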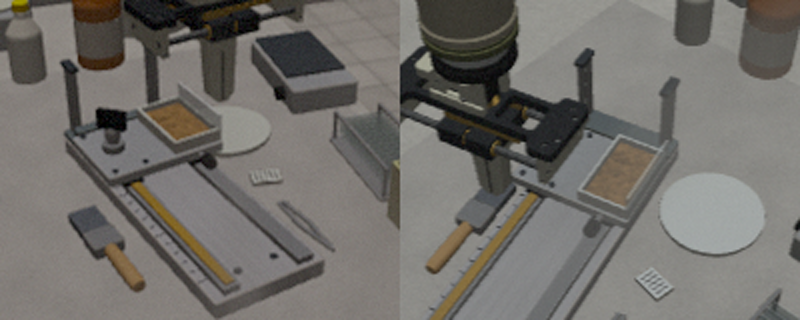

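The carriage sits against the stop bar, the wing is as I set it and wasn't touched during the slide, the bystanders are in place, and the arm is clear.

```bash
python3 -c "
from plant import order
print(order.sign_off())"
```

```text
the job is handed in; nothing more can be done
None
```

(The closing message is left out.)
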